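Sort out the titration set on its stand

TASK

The titration set was put back muddled: the dropper bottle, the weighing bottle and the volumetric flask each stand in a seat of the bench stand that was turned for another. Put each vessel into its own round seat - the dropper bottle in the small one, the weighing bottle in the medium one, the flask in the large one - upright and right down on the seat's floor, parking a vessel on free bench meanwhile as needed. Never let one tip over, and leave the beaker and the wash bottle where they are.

Things in the scene. Friction and masses are not known exactly. Their poses are not given: they have to be found in the camera images.
- dropper: the small brown glass dropper bottle on the stand, with black collar and red rubber teat, 131 mm tall; origin at the centre of its underside. The glass body is a 39 mm cylinder up to 70 mm height: grip it there; collar and teat above are narrower. 90 g. At the start it stands on the floor of the medium seat, with play.
- weighing_bottle: low clear glass weighing bottle with its ground lid on (lid does not come off), 47 mm diameter, 50 mm tall; origin at the centre of its underside, z up its axis. Grip it round the 47 mm body, which behaves as a cylinder up to 47 mm height. 35 g. At the start it stands on the floor of the large seat, with play.
- flask: volumetric flask, dark round bulb and long bare neck, 157 mm tall; origin at the centre of its underside, z up. Flat foot 35 mm across, bulb 57 mm across at 21 mm height, tapering to the neck: a 15 mm cylinder from 70 to 157 mm height, take it there. 140 g. At the start it is propped in the mouth of the small seat, its foot about 6 mm above that seat's floor.
- small_seat: smallest of three turned aluminium collars fixed on the stand: outer diameter 66 mm, bore 43 mm; the dropper bottle's own. Origin at the centre of its underside. In all three the recess floor is 6 mm and the rim 21 mm above the origin; the upper 6 mm of the recess flares at 45 degrees to 12 mm more than the bore. Screwed flange 6 mm wide, 4 mm high. Which seat is at which place of the row varies.
- medium_seat: the middle-sized collar: outer diameter 76 mm, bore 51 mm; the weighing bottle's own seat. Origin and heights as small_seat.
- large_seat: the largest collar: outer diameter 86 mm, bore 58 mm; the flask's own seat. Origin and heights as small_seat.
- stand: fixed dark metal strip on rubber feet, 110 mm (x) by 420 mm (y), top 12 mm above the bench; carries the three seats in a row along its y axis, 130 mm apart, one at its centre. Origin at the centre of its underside, on the bench, z up; its -x side faces the robot. The bench in front of it is free; tall bottles stand well behind it, other things beyond its ends.
- beaker: bystander: small glass beaker with pink contents, 68 mm across, 76 mm tall, loose, off the right-hand end of the stand; origin at the centre of its underside. Leave alone.
- wash_bottle: bystander: clear squeeze bottle with red cap and bent tube, 68 mm across, 238 mm tall with the tube, loose, off the right-hand end of the stand; origin on the bench under it, 27 mm from the axis of its body, which lies to its +x side. Leave alone.

How it is judged:
At the end, for the whole second after the job is handed in: The dropper bottle is in the small seat, the weighing bottle in the medium seat and the flask in the large seat: each within 8 mm of the seat's axis and within 3 mm of standing on its floor, upright within 0.1 rad, at rest (horizontal distance between dropper and small_seat below 0.008 m and z of dropper in the frame of small_seat between 0.003 and 0.009 m and horizontal distance between weighing_bottle and medium_seat below 0.008 m and z of weighing_bottle in the frame of medium_seat between 0.003 and 0.009 m and horizontal distance between flask and large_seat below 0.008 m and z of flask in the frame of large_seat between 0.003 and 0.009 m and angle between each of dropper, weighing_bottle, flask's own z axis and vertical below 0.1 rad and linear speed of each of dropper, weighing_bottle, flask below 0.02 m/s); the robot touches nothing.
It fails at once if a vessel of the set tips over (leans more than 0.7 rad) (angle between any of dropper, weighing_bottle, flask's own z axis and vertical above 0.7 rad).
It fails at once if the beaker or the wash bottle is shifted by more than 25 mm (distance of any of beaker, wash_bottle from where it was at the start of the episode above 0.025 m).
It also fails if it takes over 104 s, if anything falls off the work surface, if the arm or the gripper's body presses on something with over 40 N, if the wrist force passes 120 N, or if a joint passes its speed limit or range.

ROBOT

A 7-joint arm with a two-finger parallel gripper is mounted at the origin on a cart in front of the work surface, level with it; the furniture and walls round the work are solid. World frame = base frame: x ahead of the robot, y to its left, z up, the work surface at z = 0. Lengths are in m, angles in rad, forces in N, time in s.
With the tool pointing down it reaches from about 0.4 to 0.875 m from the base axis. Payload 19.3 kg.
Tool frame: the origin (TCP) lies at the very end of the fingers, on their centre line; the grasp point (between the pads) lies 19 mm behind it; z points along the fingers, y is the line along which they close (so a half turn about z gives the same grasp; the last joint's range is limited). The gripper opens to 85 mm and grips with 20 to 120 N. Pads are 22 mm wide; open, the fingers measure 114 mm over their backs; the gripper's body (76 mm by 85 mm) begins 54 mm behind the grasp point. The pads swing forward as they close: fully open they stand 13 mm farther back than shut.
Start: joints at [1.218, 0.521, -0.036, 1.599, 0.021, 1.021, -0.113], TCP at [0.174, -0.6, 0.231] pointing down, gripper open.
Joint ranges: [-2.91, 2.91], [-0.3, 2.13], [-1.5, 1.42], [0.17, 2.43], [-1.26, 4.41], [0.16, 1.93], [-2.52, 2.52]. Speed limits (rad/s): [1.89, 1.89, 2.39, 2.39, 3.01, 3.01, 3.01].

INTERFACE

Orientations are given as [roll, pitch, yaw] about the fixed x, y, z axes, in that order (R = Rz(yaw) Ry(pitch) Rx(roll)).
In Python, from workcell import bot gives the robot as it stands.
- The arm moves only by the shell command python3 -m crank 'ROWS' [FORCE]. ROWS is a JSON object of lists of equal length, an entry for each row: "travel": the shift along the world's x, y, z in cm, a list of three; "turn": the turn, a rotation vector about the world's x, y, z in degrees, a list of three; "gripper": the closure, from 0 (fully open) to 1 (shut). A call has exactly 5 rows; each row is the pose to reach, as a shift and turn from the pose commanded when the call began; what a row does not reach only later rows make up. A row lasts 1/10 s, in which the tool goes at most 50 mm and 8.59 degrees, less where a joint would pass 70% of its speed; a pose out of reach is approached as far as the arm can. A call with a gripper value outside its range is refused whole. The fingers move at their own pace and stop on an object; FORCE is the grip in N (left out, the last holds). Time passes only in rows, so rows that repeat a pose let the fingers close, or fill a call up. It gives the time, the measured TCP pose, the force, the opening and the grip force at its end, in the units of the state.
- bot.observe(): the state, without advancing time (a new reading comes with each control period).
- bot.grab_frame(name): name is "scene" or "top" or "wrist"; returns a dict with "pixels" (384x512x3 uint8, red, green, blue), "fx", "fy", "cx", "cy" (pixels), "extrinsics" (4x4, takes a point from world to camera coordinates). Camera axes: x right, y down, z forward; pixel columns grow to the right and rows downward; lengths in m; the calibration is good to about 2 mm. A picture is of the moment at which its call begins. There is no depth.
- bot.job_done(): hands the job in; it is judged then, once.
The state is a dict: "clock": time; "qpos": joint angles; "qd": joint speeds; "joint_efforts": joint torques, N m; "position": TCP position; "tool_rot": TCP orientation; "force": force on the tool from outside, world axes, zero at the start; "moment": the same for the moment, N m; "grip_width": finger opening in m; "finger_force": force on a finger pad.
Only numpy, scipy, OpenCV 4.12 (cv2) and the standard library are available. Lean on these libraries where they do the work, as an engineer would, in place of code of your own. Each camera call takes 0.05 s, during which the arm holds its last target. There are 200 camera calls.

## Working session

There is one attempt and no reset: what is moved stays moved. The work goes in short steps, Python scripts to look and compute and a shell command to move; the robot and the scene stay as the last step left them, time stands still between calls to the robot, and variables do not carry over. Pictures are saved under pics/ and viewed, at most 20 in all, crops included, and the job is handed in when it is done.

```bash
ls; mkdir -p pics; python3 - <<'E'
from workcell import bot
import cv2
s=bot.observe();print({k:s[k] for k in('clock','position','tool_rot','grip_width')})
for n in('scene','top'):
    f=bot.grab_frame(n);cv2.imwrite(f'pics/{n}0.png',f['pixels'][:,:,::-1]);print(n,f['fx'],f['cx'],f['cy'],f['extrinsics'])
E
```

```text
pics
{'clock': 0.0, 'position': array([ 0.17427968, -0.5998442 ,  0.23069351]), 'tool_rot': array([-3.14040354e+00,  5.12105042e-05,  2.82798855e-01]), 'grip_width': 0.08529416499311401}
scene 414.24760181276815 253.5941448161954 192.8826410913565 [[-0.8253294  -0.56411528 -0.02460339  0.39372222]
 [-0.21457041  0.35363549 -0.91044027  0.21230898]
 [ 0.5222939  -0.74613396 -0.41290822  1.0111724 ]
 [ 0.          0.          0.          1.        ]]
top 487.2842656020031 257.3711639819214 193.3489123331247 [[ 6.81243417e-03 -9.99975782e-01  1.42320894e-03 -1.16163003e-01]
 [-9.93181826e-01 -6.93177149e-03 -1.16369287e-01  5.40822631e-01]
 [ 1.16376334e-01 -6.20747146e-04 -9.93204996e-01  1.22837987e+00]
 [ 0.00000000e+00  0.00000000e+00  0.00000000e+00  1.00000000e+00]]
```

View pics/scene0.png

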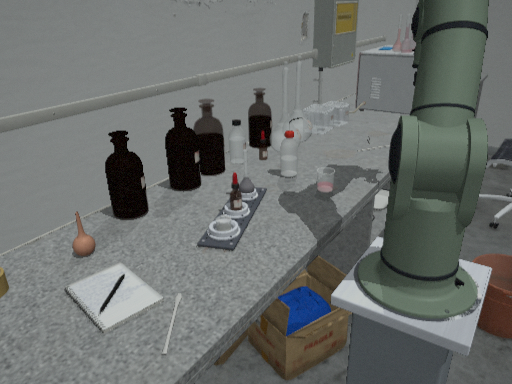

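View pics/top0.png

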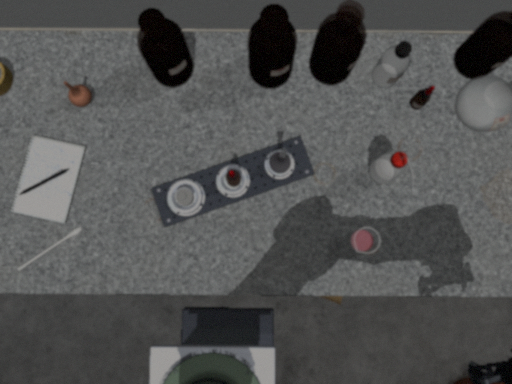

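The scene view shows the stand at pixels (200..265, 185..245). In the top view its row is: large seat (186,196) with the weighing bottle, medium seat (233,181) with the dropper, small seat (281,163) with the flask. The beaker is at (366,240) and the wash bottle at (388,166).

```bash
cat > h.py <<'E'
import numpy as np, cv2
from workcell import bot
def ray(f,u,v):
    T=np.array(f['extrinsics']);R=T[:3,:3];c=-R.T@T[:3,3]
    d=R.T@np.array([(u-f['cx'])/f['fx'],(v-f['cy'])/f['fy'],1]);return c,d/np.linalg.norm(d)
def plane(f,u,v,z):
    c,d=ray(f,u,v);return c+d*(z-c[2])/d[2]
def tri(a,b):
    (c1,d1),(c2,d2)=a,b
    s=np.linalg.lstsq(np.c_[d1,-d2],c2-c1,rcond=None)[0]
    p,q=c1+s[0]*d1,c2+s[1]*d2;return (p+q)/2,np.linalg.norm(p-q)
def proj(f,p):
    T=np.array(f['extrinsics']);q=T[:3,:3]@p+T[:3,3];return f['fx']*q[0]/q[2]+f['cx'],f['fy']*q[1]/q[2]+f['cy']
E
python3 - <<'E'
from h import *
f=bot.grab_frame('top');g=bot.grab_frame('scene')
a=cv2.resize(f['pixels'][125:230,145:320],None,fx=4,fy=4,interpolation=2)
b=cv2.resize(g['pixels'][165:250,195:300],None,fx=6,fy=6,interpolation=2)
cv2.imwrite('pics/tc.png',a[:,:,::-1]);cv2.imwrite('pics/sc.png',b[:,:,::-1])
for n,(u,v),z in(('large',(186,196),.033),('med',(233,181),.033),('small',(281,163),.033),('beaker',(366,240),.07),('wash base?',(384,170),.1)):print(n,plane(f,u,v,z).round(3))
# bright-metal blobs
im=f['pixels'].astype(int);m=(im.min(2)>125).astype(np.uint8);m[:120]=0;m[240:]=0;m[:,:150]=0;m[:,320:]=0
n,l,st,c=cv2.connectedComponentsWithStats(m)
for i in range(1,n):
    if st[i,4]>60: print(st[i],c[i],plane(f,*c[i],.033).round(3))
E
```

```text
large [0.533 0.072 0.033]
med [ 0.573 -0.049  0.033]
small [ 0.621 -0.173  0.033]
beaker [ 0.423 -0.383  0.07 ]
wash base? [ 0.594 -0.423  0.1  ]
[275 159  19  20  97] [285.71134021 171.30927835] [ 0.6   -0.186  0.033]
[217 168  32  29 309] [232.4433657  184.52427184] [ 0.564 -0.048  0.033]
[168 180  37  36 471] [186.06157113 198.57112527] [0.527 0.071 0.033]
```

View pics/tc.png

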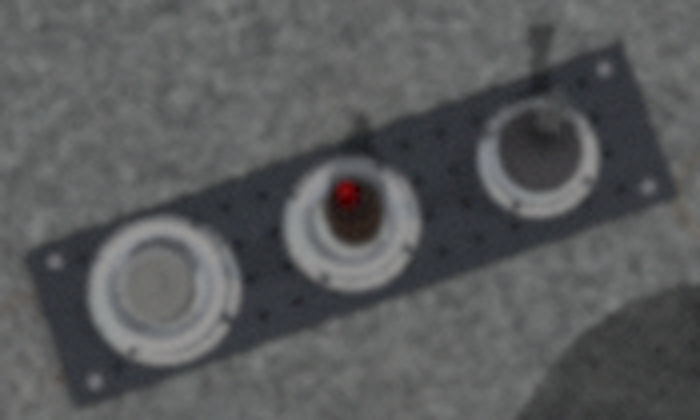

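View pics/sc.png

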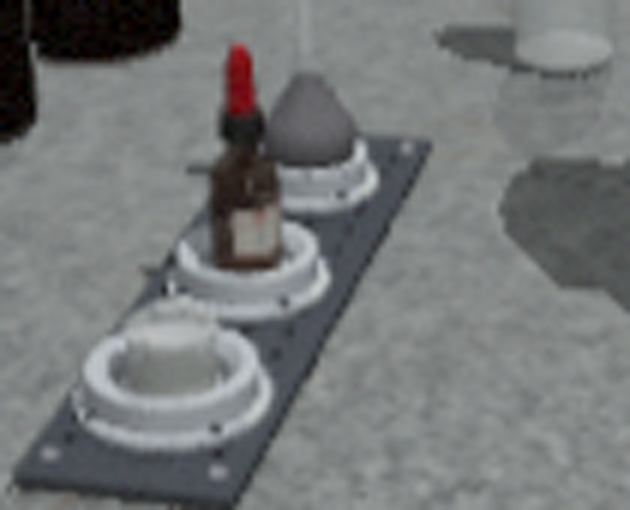

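The crops show screws in the top crop at (55,262), (95,382), (604,69) and (648,187), and seat outlines centred at (164,290), (352,223) and (538,156). In the scene crop the matching screws are at (50,453), (218,472) and (407,148).

```bash
python3 - <<'E'
from h import *
f=bot.grab_frame('top');g=bot.grab_frame('scene')
t=lambda U,V:((U+.5)/4-.5+145,(V+.5)/4-.5+125)
s=lambda U,V:((U+.5)/6-.5+195,(V+.5)/6-.5+165)
T=[(55,262),(95,382),(604,69),(648,187)];S=[(50,453),(218,472),None,(407,148)]
P=[]
for a,b in zip(T,S):
    p=plane(f,*t(*a),.013);P.append(p);print('screw',p.round(4),b and [np.round(x,4) for x in tri(ray(f,*t(*a)),ray(g,*s(*b)))], b and plane(g,*s(*b),.013).round(4))
P=np.array(P);c=P.mean(0);d=(P[2:].mean(0)-P[:2].mean(0));print('centre',c,'len',np.linalg.norm(d));d/=np.linalg.norm(d)
print('dir',d,'yaw',np.arctan2(d[0],-d[1]))
for k in(-.13,0,.13):print((c+k*d).round(4))
for a in((164,290),(352,223),(538,156)):print('outer',plane(f,*t(*a),.02).round(4))
# dropper teat top, wb lid, seat rims
print('teat',tri(ray(f,*t(346,193)),ray(g,*s(240,50))))
print('wb lid',plane(f,*t(157,283),.066),plane(g,*s(172,325),.066))
print('flask bulb top-view',plane(f,*t(541,148),.045))
E
```

```text
screw [0.5505 0.1475 0.013 ] [array([0.5508, 0.1478, 0.0126]), np.float64(0.0005)] [0.5506 0.1483 0.013 ]
screw [0.4719 0.1191 0.013 ] [array([0.4721, 0.1192, 0.0128]), np.float64(0.0004)] [0.4721 0.1195 0.013 ]
screw [ 0.6822 -0.2132  0.013 ] None None
screw [ 0.6031 -0.242   0.013 ] [array([ 0.6034, -0.2421,  0.0114]), np.float64(0.0001)] [ 0.6014 -0.2391  0.013 ]
centre [ 0.57693033 -0.0471386   0.013     ] len 0.3840920690201355
dir [ 0.34225257 -0.93960799  0.        ] yaw 0.34931320058492027
[0.5324 0.075  0.013 ]
[ 0.5769 -0.0471  0.013 ]
[ 0.6214 -0.1693  0.013 ]
outer [0.5318 0.0745 0.02  ]
outer [ 0.5767 -0.0474  0.02  ]
outer [ 0.622  -0.1691  0.02  ]
teat (array([ 0.57719368, -0.04956412,  0.14604029]), np.float64(0.0017802739068703724))
wb lid [0.53117124 0.07225524 0.066     ] [0.51702546 0.09249982 0.066     ]
flask bulb top-view [ 0.62279748 -0.16987756  0.045     ]
```

Stand screws triangulate to z≈0.0125 with residuals under 0.5 mm (expected 0.012). The teat top comes out at 0.146 (expected 0.149). Seat axes from the screws and from the outlines agree within 1 mm. Next I move over the weighing bottle and check with the wrist camera.

```bash
A='{"travel":[[2,4,0],[4,8,0],[6.5,12,0],[8.9,16.8,0],[8.9,16.8,0]],"turn":[[0,0,0],[0,0,0],[0,0,0],[0,0,0],[0,0,0]],"gripper":[0,0,0,0,0]}' ; 
python3 -m crank '{"travel":[[2,4,0],[4,8,0],[6.5,12,0],[8.9,16.8,0],[8.9,16.8,0]],"turn":[[0,0,0],[0,0,0],[0,0,0],[0,0,0],[0,0,0]],"gripper":[0,0,0,0,0]}' 40
python3 -m crank '{"travel":[[2,4,0],[4,8,0],[6.5,12,0],[8.9,16.8,0],[8.9,16.8,0]],"turn":[[0,0,0],[0,0,1],[0,0,2],[0,0,3],[0,0,3.8]],"gripper":[0,0,0,0,0]}'
```

```text
clock: 0.8
position: [0.2663, -0.4276, 0.2316]
tool_rot: [-3.141, -0.001, 0.289]
force: [0.1, -1.0, -0.4]
grip_width: 0.0851
finger_force: 0.0
clock: 1.3
position: [0.3548, -0.2597, 0.2316]
tool_rot: [-3.141, -0.001, 0.356]
force: [0.2, -2.0, 0.1]
grip_width: 0.085
finger_force: 0.0
```

```bash

python3 -m crank '{"travel":[[2,4,0],[4,8,0],[6.5,12,0],[8.9,16.7,0],[8.9,16.7,0]],"turn":[[0,0,0],[0,0,0],[0,0,0],[0,0,0],[0,0,0]],"gripper":[0,0,0,0,0]}'
python3 -m crank '{"travel":[[2,4,0],[4,8,0],[6.5,12,0],[8.9,16.7,0],[8.9,16.7,0]],"turn":[[0,0,0],[0,0,0],[0,0,0],[0,0,0],[0,0,0]],"gripper":[0,0,0,0,0]}'
python3 - <<'E'
from h import *
w=bot.grab_frame('wrist');s=bot.observe();print(s['position'],s['tool_rot'])
cv2.imwrite('pics/w1.png',w['pixels'][:,:,::-1]);print(w['fx'],w['extrinsics'])
for p in((.532,.0747,.033),(.577,-.047,.033),(.532,.0747,.066),(.577,-.048,.149)):print(proj(w,np.array(p)))
E
```

```text
clock: 1.8
position: [0.4437, -0.0922, 0.2315]
tool_rot: [-3.141, -0.002, 0.356]
force: [-0.8, -0.4, 0.2]
grip_width: 0.0855
finger_force: 0.0
clock: 2.3
position: [0.532, 0.0753, 0.2311]
tool_rot: [-3.139, -0.002, 0.355]
force: [-1.0, -1.0, -1.7]
grip_width: 0.0853
finger_force: 0.0
[0.53112699 0.07269456 0.23085982] [-3.14030152e+00 -1.14204586e-04  3.53088852e-01]
298.52926892198946 [[ 0.34951572 -0.93692595 -0.00292042 -0.11440817]
 [-0.90394728 -0.33802968  0.26194511  0.47365839]
 [-0.24641036 -0.08891403 -0.96507835  0.51634857]
 [ 0.          0.          0.          1.        ]]
(np.float64(257.9911885716125), np.float64(171.55693223782885))
(np.float64(369.78051708579954), np.float64(171.93789283766654))
(np.float64(258.0260215814005), np.float64(177.67494595907343))
(np.float64(424.4296341683063), np.float64(201.42109111307954))
```

View pics/w1.png

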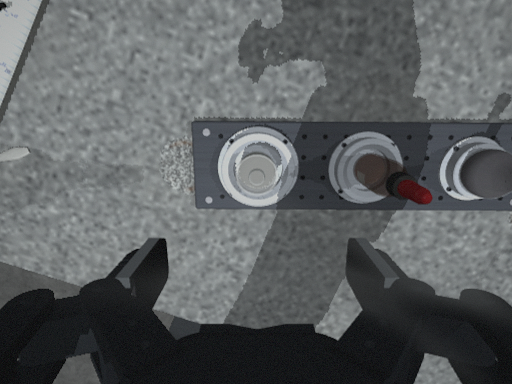

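The wrist view shows the weighing-bottle lid at (257,178), the large seat around (258,168), the dropper teat tip at (425,196) and the flask bulb at (488,173). These match the projections of my estimates.

```bash
python3 - <<'E'
from h import *
f=bot.grab_frame('top');w=bot.grab_frame('wrist')
t=lambda U,V:((U+.5)/4-.5+145,(V+.5)/4-.5+125)
for n,a,b in(('wb lid',(157,283),(257,178)),('teat',(346,193),(425,196)),('large rim',(164,285),(258,168)),('med rim',(352,218),(367,168))):
    print(n,tri(ray(f,*t(*a)),ray(w,*b)))
print(plane(w,257,178,.068),plane(w,257,178,.066))
E
```

```text
wb lid (array([0.53068977, 0.07106535, 0.07203096]), np.float64(0.0006771705938196236))
teat (array([ 0.57749527, -0.050722  ,  0.14926324]), np.float64(0.0032493606699276296))
large rim (array([0.5339552 , 0.07166266, 0.03483513]), np.float64(0.0018890220420484747))
med rim (array([ 0.5780088 , -0.04791583,  0.03225607]), np.float64(0.00047564387104169687))
[0.53004325 0.07047961 0.068     ] [0.52962336 0.070325   0.066     ]
```

```bash

python3 -m crank '{"travel":[[0,-0.2,-4],[-0.1,-0.2,-8],[-0.1,-0.2,-12],[-0.1,-0.2,-16],[-0.1,-0.2,-18]],"turn":[[0,0,0],[0,0,0],[0,0,0],[0,0,0],[0,0,0]],"gripper":[0,0,0,0,0]}' 25
python3 -m crank '{"travel":[[0,0,-0.5],[0,0,-1.1],[0,0,-1.1],[0,0,-1.1],[0,0,-1.1]],"turn":[[0,0,0],[0,0,0],[0,0,0],[0,0,0],[0,0,0]],"gripper":[0,0,0.3,1,1]}'
python3 -m crank '{"travel":[[0,0,0],[0,0,0],[0,0,0],[0,0,0],[0,0,0]],"turn":[[0,0,0],[0,0,0],[0,0,0],[0,0,0],[0,0,0]],"gripper":[1,1,1,1,1]}'
```

```text
clock: 2.95
position: [0.5278, 0.0656, 0.0487]
tool_rot: [3.141, 0.003, 0.347]
force: [0.1, 0.3, -0.5]
grip_width: 0.0854
finger_force: 0.0
clock: 3.45
position: [0.53, 0.0679, 0.0414]
tool_rot: [3.141, -0.002, 0.349]
force: [-3.5, -0.6, 15.2]
grip_width: 0.0461
finger_force: 23.4
clock: 3.95
position: [0.5299, 0.0678, 0.0414]
tool_rot: [3.141, -0.001, 0.349]
force: [-1.5, 0.5, 9.2]
grip_width: 0.0461
finger_force: 24.3
```

```bash

python3 -m crank '{"travel":[[0,0,1],[0,0,2],[0,0,4],[0,0,6],[0,0,6]],"turn":[[0,0,0],[0,0,0],[0,0,0],[0,0,0],[0,0,0]],"gripper":[1,1,1,1,1]}'
python3 - <<'E'
from h import *
w=bot.grab_frame('wrist');s=bot.observe();print(s['position'],s['tool_rot'],s['force'],s['grip_width'])
cv2.imwrite('pics/w2.png',w['pixels'][:,:,::-1])
E
```

```text
clock: 4.45
position: [0.5308, 0.068, 0.1035]
tool_rot: [3.141, -0.004, 0.349]
force: [-0.6, 0.1, -0.2]
grip_width: 0.0463
finger_force: 26.0
[0.53024892 0.0677897  0.1021262 ] [ 3.14093010e+00 -2.85311673e-03  3.48768758e-01] [-0.74623747 -0.17325361  0.0249433 ] 0.046178546553867786
```

View pics/w2.png

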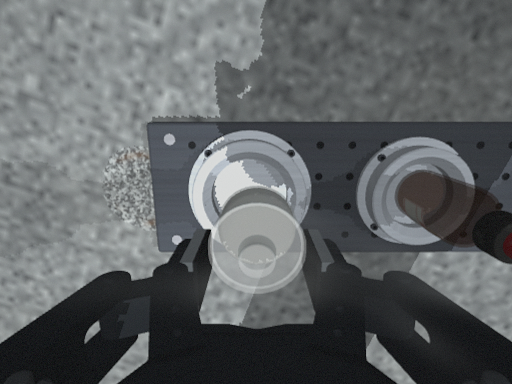

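The bottle is held upright between the pads, with the lid's knob at (257,258) and its rim circle centred about (257,248). Now I compute its offset from the TCP.

```bash
python3 - <<'E'
from h import *
w=bot.grab_frame('wrist');s=bot.observe();p=np.array(s['position'])
for z in(.124,.128):
    q=plane(w,257,248,z);d=q-p;y=.349;print(z,q,'tool-x off',d[0]*np.cos(y)+d[1]*np.sin(y),'row off',-d[0]*np.sin(y)+d[1]*np.cos(y))
print(p)
# large seat visible: check circle of outer
E
```

```text
0.124 [0.53872517 0.07108873 0.124     ] tool-x off 0.009645472559759416 row off 0.00013131003286894751
0.128 [0.54053325 0.07175504 0.128     ] tool-x off 0.011572413080861177 row off 0.0001391640636073453
[0.52970607 0.06766699 0.10115714]
```

```bash

python3 -m crank '{"travel":[[-4,1.4,0],[-8,2.8,0],[-12,4.2,0],[-12,4.2,-2],[-12,4.2,-4]],"turn":[[0,0,0],[0,0,0],[0,0,0],[0,0,0],[0,0,0]],"gripper":[1,1,1,1,1]}'
python3 -m crank '{"travel":[[0,0,-1.5],[0,0,-2.5],[0,0,-3],[0,0,-3.3],[0,0,-3.3]],"turn":[[0,0,0],[0,0,0],[0,0,0],[0,0,0],[0,0,0]],"gripper":[1,1,1,1,1]}'
```

```text
clock: 5.05
position: [0.4088, 0.1102, 0.0601]
tool_rot: [3.142, -0.001, 0.35]
force: [0.7, 0.1, -0.3]
grip_width: 0.046
finger_force: 26.0
clock: 5.55
position: [0.4094, 0.1098, 0.0273]
tool_rot: [-3.142, 0.0, 0.349]
force: [-1.3, 0.0, -0.6]
grip_width: 0.0464
finger_force: 26.0
```

```bash

python3 -m crank '{"travel":[[0,0,-0.1],[0,0,-0.2],[0,0,-0.2],[0,0,-0.3],[0,0,-0.3]],"turn":[[0,0,0],[0,0,0],[0,0,0],[0,0,0],[0,0,0]],"gripper":[1,1,1,1,1]}'
python3 -m crank '{"travel":[[0,0,0],[0,0,0],[0,0,0],[0,0,0],[0,0,0]],"turn":[[0,0,0],[0,0,0],[0,0,0],[0,0,0],[0,0,0]],"gripper":[0.4,0,0,0,0]}'
python3 -m crank '{"travel":[[0,0,3],[0,0,6],[0,0,10],[0,0,14],[0,0,14]],"turn":[[0,0,0],[0,0,0],[0,0,0],[0,0,0],[0,0,0]],"gripper":[0,0,0,0,0]}'
python3 - <<'E'
from h import *
w=bot.grab_frame('wrist');g=bot.grab_frame('scene');t=bot.grab_frame('top')
p=w['pixels'];cv2.imwrite('pics/w3.png',p[:,:,::-1])
s=bot.observe();print(s['position'])
a=cv2.resize(t['pixels'][170:290,110:250],None,fx=3,fy=3);b=cv2.resize(g['pixels'][165:285,180:320],None,fx=3,fy=3)
cv2.imwrite('pics/b3.png',cv2.resize(np.hstack([np.pad(p[:360],((0,0),(0,0),(0,0))),a])[:,:,::-1],(800,310)))
E
```

```text
clock: 6.05
position: [0.4094, 0.1098, 0.0243]
tool_rot: [-3.142, -0.0, 0.349]
force: [-0.2, -0.1, -0.6]
grip_width: 0.0462
finger_force: 26.0
clock: 6.55
position: [0.4094, 0.1098, 0.0243]
tool_rot: [3.142, 0.0, 0.349]
force: [-0.1, -0.4, -0.7]
grip_width: 0.0855
finger_force: 0.0
clock: 7.05
position: [0.4113, 0.1104, 0.1683]
tool_rot: [3.141, -0.007, 0.349]
force: [-0.1, -0.2, -1.8]
grip_width: 0.0855
finger_force: 0.0
[0.40921972 0.10957021 0.1640403 ]
```

View pics/w3.png

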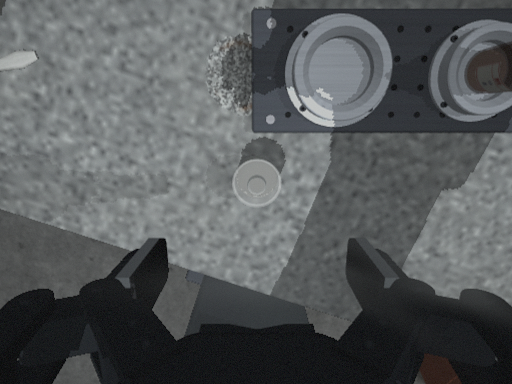

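The weighing bottle stands parked with its lid at (257,184). The large seat is empty, with its rim around (340,67).

```bash
python3 - <<'E'
from h import *
w=bot.grab_frame('wrist');s=bot.observe();p=s['position'];print(p)
im=w['pixels'];g=cv2.cvtColor(im,cv2.COLOR_RGB2GRAY)
c=cv2.HoughCircles(cv2.medianBlur(g[140:230,210:310],3),cv2.HOUGH_GRADIENT,1,40,param1=80,param2=12,minRadius=18,maxRadius=32);print(c)
for v in(183,185):
    q=plane(w,257,v,.048);print('wb',q);d=q-p;print(d[0]*.94+d[1]*.342)
for v in(66,):print('rimL',plane(w,342,v,.033))
E
```

```text
[0.40895765 0.10960163 0.16359313]
[[[46.5 40.5 24.6]]]
wb [0.41438905 0.1115587  0.048     ]
0.0057748296116801245
wb [0.41266551 0.11092715 0.048     ]
0.003938709018286554
rimL [0.53216346 0.0775605  0.033     ]
```

```bash

python3 -m crank '{"travel":[[0,0,4],[0,0,8],[1.5,-1.5,12],[4,-5,14],[6.5,-8.5,14]],"turn":[[0,0,0],[0,0,0],[0,0,0],[0,0,0],[0,0,0]],"gripper":[0,0,0,0,0]}'
python3 -m crank '{"travel":[[3,-4,0],[6,-8,0],[9,-12,0],[12,-16,0],[13,-17.5,0]],"turn":[[0,0,0],[0,0,0],[0,0,0],[0,0,0],[0,0,0]],"gripper":[0,0,0,0,0]}'
python3 - <<'E'
from h import *
w=bot.grab_frame('wrist');g=bot.grab_frame('scene');t=bot.grab_frame('top');s=bot.observe();print(s['position'])
p=w['pixels'];cv2.imwrite('pics/w4.png',p[:,:,::-1])
for z in(.033,.045,.181):print(z,proj(w,np.array([.6217,-.1692,z])),proj(g,np.array([.6217,-.1692,z])))
b=cv2.resize(g['pixels'][125:225,205:290],None,fx=4,fy=4,interpolation=2);cv2.imwrite('pics/s4.png',b[:,:,::-1])
E
```

```text
clock: 7.75
position: [0.4759, 0.0241, 0.3061]
tool_rot: [3.141, -0.003, 0.351]
force: [0.3, 1.2, -0.8]
grip_width: 0.0853
finger_force: 0.0
clock: 8.25
position: [0.6055, -0.1544, 0.3015]
tool_rot: [-3.141, 0.003, 0.346]
force: [-0.6, 1.2, -0.3]
grip_width: 0.0853
finger_force: 0.0
[ 0.60422499 -0.15076531  0.30190945]
0.033 (np.float64(271.2046736721942), np.float64(153.17512951796726)) (np.float64(246.51643410258495), np.float64(189.7456620245606))
0.045 (np.float64(271.61484380455016), np.float64(154.438747673966)) (np.float64(246.4074165176266), np.float64(186.5997207008339))
0.181 (np.float64(278.729464954404), np.float64(176.35688297642935)) (np.float64(245.1174624174791), np.float64(149.37526823370365))
```

View pics/w4.png

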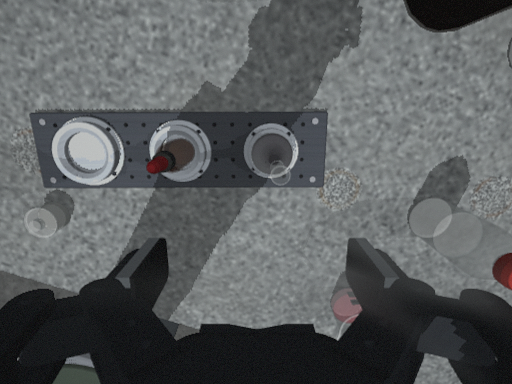

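View pics/s4.png

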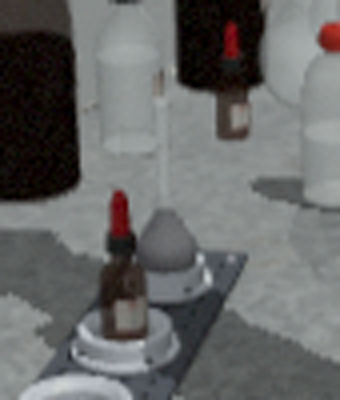

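The wrist view shows the flask mouth ring at (280,172) and the bulb at (271,153). The scene crop shows a vertical neck at column 163, which is full-image column 245.5.

```bash
python3 - <<'E'
from h import *
w=bot.grab_frame('wrist');g=bot.grab_frame('scene');t=bot.grab_frame('top');s=bot.observe();print(s['position'])
print('mouth wrist@.181',plane(w,280,173,.181)); print(tri(ray(w,280,173),ray(g,245.6,149)))
print('bulb',plane(w,271,152,.045),plane(g,246.6,186,.045))
print('wb disc/top',[tri(ray(t,*c),ray(w,*d)) for c,d in [((0,0),(41,221))][:0]])
print('wb wrist',plane(w,41,220,.048)); q=proj(t,np.array([.414,.1115,.048]));print(q)
x,y=map(int,q);c=t['pixels'][y-18:y+18,x-18:x+18];cv2.imwrite('pics/t4.png',cv2.resize(c,None,fx=8,fy=8,interpolation=2)[:,:,::-1]);print(x-18,y-18)
E
```

```text
[ 0.60402591 -0.14897088  0.30366113]
mouth wrist@.181 [ 0.62365902 -0.16535274  0.181     ]
(array([ 0.62159577, -0.16709585,  0.18214937]), np.float64(0.005772219649928538))
bulb [ 0.62317825 -0.1632402   0.045     ] [ 0.6241568  -0.17384202  0.045     ]
wb disc/top []
wb wrist [0.42157454 0.10882808 0.048     ]
(np.float64(168.23851177190153), np.float64(242.2379703212303))
150 224
```

View pics/t4.png

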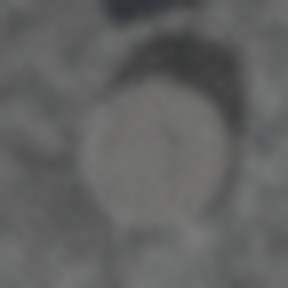

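The top crop shows the parked bottle's disc centred at (152,153), which is full-image (168.6,242.7) and gives about (0.413, 0.111). The flask mouth is near (0.622,-0.168) and z≈0.182. Descending to the neck.

```bash

python3 -m crank '{"travel":[[0.9,-0.9,0],[1.8,-1.9,0],[1.8,-1.9,-2],[1.8,-1.9,-5],[1.8,-1.9,-9]],"turn":[[0,0,0],[0,0,0],[0,0,0],[0,0,0],[0,0,0]],"gripper":[0,0,0,0,0]}' 40
python3 -m crank '{"travel":[[0,0,-3],[0,0,-6],[0,0,-8],[0,0,-9],[0,0,-9]],"turn":[[0,0,0],[0,0,0],[0,0,0],[0,0,0],[0,0,0]],"gripper":[0,0,0,0,0]}'
python3 -m crank '{"travel":[[0,0,0],[0,0,0],[0,0,0],[0,0,0],[0,0,0]],"turn":[[0,0,0],[0,0,0],[0,0,0],[0,0,0],[0,0,0]],"gripper":[0.2,0.4,0.6,0.7,0.75]}'
python3 -m crank '{"travel":[[0,0,0],[0,0,0],[0,0,0],[0,0,0],[0,0,0]],"turn":[[0,0,0],[0,0,0],[0,0,0],[0,0,0],[0,0,0]],"gripper":[0.8,0.84,1,1,1]}'
```

```text
clock: 9.05
position: [0.6229, -0.1682, 0.2148]
tool_rot: [3.14, -0.003, 0.35]
force: [0.1, -0.6, -0.5]
grip_width: 0.0853
finger_force: 0.0
clock: 9.55
position: [0.6218, -0.1683, 0.1235]
tool_rot: [-3.141, 0.001, 0.35]
force: [-0.7, 0.7, 0.6]
grip_width: 0.0854
finger_force: 0.0
clock: 10.05
position: [0.6225, -0.1692, 0.1246]
tool_rot: [3.141, -0.0, 0.349]
force: [-0.2, -0.5, -0.2]
grip_width: 0.0213
finger_force: 0.0
clock: 10.55
position: [0.6224, -0.1693, 0.1244]
tool_rot: [3.141, -0.0, 0.349]
force: [0.7, -0.5, 3.2]
grip_width: 0.0141
finger_force: 38.9
```

```bash

python3 -m crank '{"travel":[[0,0,1],[0,0,3],[0,0,6],[0,0,10],[0,0,14]],"turn":[[0,0,0],[0,0,0],[0,0,0],[0,0,0],[0,0,0]],"gripper":[1,1,1,1,1]}' 50
python3 -m crank '{"travel":[[0,0,0.5],[-1,2.5,0.5],[-2,5.5,0.5],[-3.3,9,0.5],[-4.5,12.2,0.5]],"turn":[[0,0,0],[0,0,0],[0,0,0],[0,0,0],[0,0,0]],"gripper":[1,1,1,1,1]}'
python3 -m crank '{"travel":[[-1.3,3.5,0],[-2.6,7,0],[-3.7,10,0],[-4.5,12.2,0],[-4.5,12.2,0]],"turn":[[0,0,0],[0,0,0],[0,0,0],[0,0,0],[0,0,0]],"gripper":[1,1,1,1,1]}'
python3 -m crank '{"travel":[[0,0,-2],[0,0,-5],[0,0,-8],[0,0,-10.5],[0,0,-10.5]],"turn":[[0,0,0],[0,0,0],[0,0,0],[0,0,0],[0,0,0]],"gripper":[1,1,1,1,1]}'
python3 - <<'E'
from h import *
w=bot.grab_frame('wrist');g=bot.grab_frame('scene');s=bot.observe();print(s['position'])
a=cv2.resize(g['pixels'][155:255,185:265],None,fx=4,fy=4,interpolation=2);b=cv2.resize(w['pixels'],None,fx=400/384,fy=400/384)[:,120:520]
cv2.imwrite('pics/m5.png',np.hstack([a,b])[:,:,::-1])
for z in(.063,):print(proj(g,np.array([.532,.0748,z])))
E
```

```text
clock: 11.05
position: [0.6219, -0.1689, 0.2661]
tool_rot: [-3.141, 0.001, 0.349]
force: [0.5, -0.0, -3.1]
grip_width: 0.0139
finger_force: 48.8
clock: 11.55
position: [0.5764, -0.0456, 0.2692]
tool_rot: [-3.141, 0.0, 0.349]
force: [0.8, -0.3, -1.2]
grip_width: 0.014
finger_force: 48.9
clock: 12.05
position: [0.5311, 0.0782, 0.2695]
tool_rot: [-3.14, 0.0, 0.354]
force: [0.1, -0.4, -1.6]
grip_width: 0.0138
finger_force: 49.0
clock: 12.55
position: [0.5308, 0.074, 0.1617]
tool_rot: [-3.141, 0.005, 0.349]
force: [0.2, -0.1, -1.0]
grip_width: 0.014
finger_force: 48.9
[0.5325015  0.07456679 0.16481901]
(np.float64(223.02031819039178), np.float64(215.959731106309))
```

View pics/m5.png

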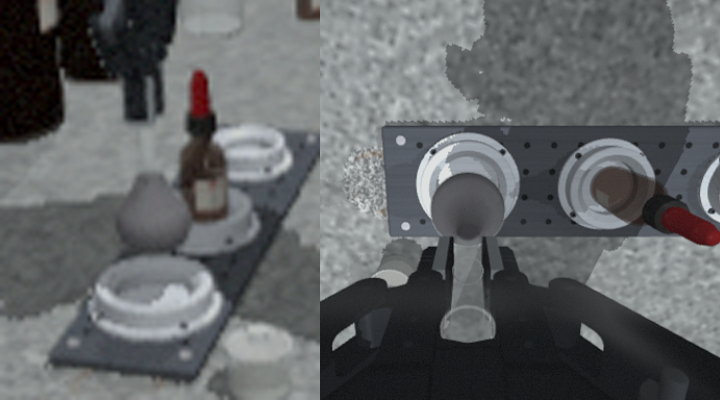

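The flask hangs upright above the empty large seat (scene crop: bulb at (153,213), seat at (155,300)), and the row alignment is good. Lowering.

```bash

python3 -m crank '{"travel":[[0,0,-1.5],[0,0,-3],[0,0,-3.6],[0,0,-4.1],[0,0,-4.1]],"turn":[[0,0,0],[0,0,0],[0,0,0],[0,0,0],[0,0,0]],"gripper":[1,1,1,1,1]}' 
python3 -m crank '{"travel":[[0,0,-0.2],[0,0,-0.3],[0,0,-0.4],[0,0,-0.4],[0,0,-0.4]],"turn":[[0,0,0],[0,0,0],[0,0,0],[0,0,0],[0,0,0]],"gripper":[1,1,1,1,1]}'
```

```text
clock: 13.15
position: [0.5326, 0.0748, 0.1237]
tool_rot: [3.142, -0.0, 0.349]
force: [-0.3, 1.3, -1.4]
grip_width: 0.014
finger_force: 49.0
clock: 13.65
position: [0.5324, 0.0748, 0.1194]
tool_rot: [3.142, -0.0, 0.349]
force: [0.2, 0.2, -1.8]
grip_width: 0.014
finger_force: 49.0
```

```bash

python3 -m crank '{"travel":[[0,0,-0.1],[0,0,-0.1],[0,0,-0.2],[0,0,-0.2],[0,0,-0.2]],"turn":[[0,0,0],[0,0,0],[0,0,0],[0,0,0],[0,0,0]],"gripper":[1,1,1,1,1]}' 
```

```text
clock: 14.15
position: [0.5335, 0.075, 0.119]
tool_rot: [3.141, -0.003, 0.349]
force: [-4.1, -0.9, 29.1]
grip_width: 0.0136
finger_force: 52.5
```

```bash

python3 -m crank '{"travel":[[0,0,0.1],[0,0,0.2],[0,0,0.2],[0,0,0.2],[0,0,0.2]],"turn":[[0,0,0],[0,0,0],[0,0,0],[0,0,0],[0,0,0]],"gripper":[1,1,0.8,0.6,0.3]}'
python3 -m crank '{"travel":[[0,0,0],[0,0,0],[0,0,2],[0,0,5],[0,0,9]],"turn":[[0,0,0],[0,0,0],[0,0,0],[0,0,0],[0,0,0]],"gripper":[0,0,0,0,0]}'
python3 -m crank '{"travel":[[0,0,3],[0,0,7],[0,0,9],[0,0,9],[0,0,9]],"turn":[[0,0,0],[0,0,0],[0,0,0],[0,0,0],[0,0,0]],"gripper":[0,0,0,0,0]}'
python3 - <<'E'
from h import *
g=bot.grab_frame('scene');w=bot.grab_frame('wrist');s=bot.observe();print(s['position'],s['qpos'].round(2))
a=cv2.resize(g['pixels'][135:255,185:281],None,fx=400/120,fy=400/120,interpolation=2)[:400];b=cv2.resize(w['pixels'],None,fx=400/384,fy=400/384)[:,70:520]
cv2.imwrite('pics/m6.png',np.hstack([a,b])[:,:,::-1])
print('flask proj',[proj(w,np.array([.532,.0748,z])) for z in(.039,.175)],[proj(g,np.array([.532,.0748,z])) for z in(.039,.175)])
E
```

```text
clock: 14.65
position: [0.5324, 0.0748, 0.1192]
tool_rot: [-3.142, 0.0, 0.349]
force: [0.2, 0.2, -0.1]
grip_width: 0.0454
finger_force: 0.0
clock: 15.15
position: [0.5315, 0.0747, 0.2093]
tool_rot: [-3.141, 0.003, 0.349]
force: [0.4, 0.5, -0.2]
grip_width: 0.0851
finger_force: 0.0
clock: 15.65
position: [0.5323, 0.0747, 0.2991]
tool_rot: [3.141, -0.0, 0.349]
force: [-0.2, -0.5, -0.4]
grip_width: 0.0853
finger_force: 0.0
[0.53193735 0.07470689 0.29823274] [ 0.    0.33 -0.33  1.73  0.12  1.1  -1.58]
flask proj [(np.float64(257.01132720338296), np.float64(162.03871287675244)), (np.float64(257.0357260240578), np.float64(186.7884805363336))] [(np.float64(223.4702216830414), np.float64(223.20870098574767)), (np.float64(220.81921381771048), np.float64(180.49492685440248))]
```

View pics/m6.png

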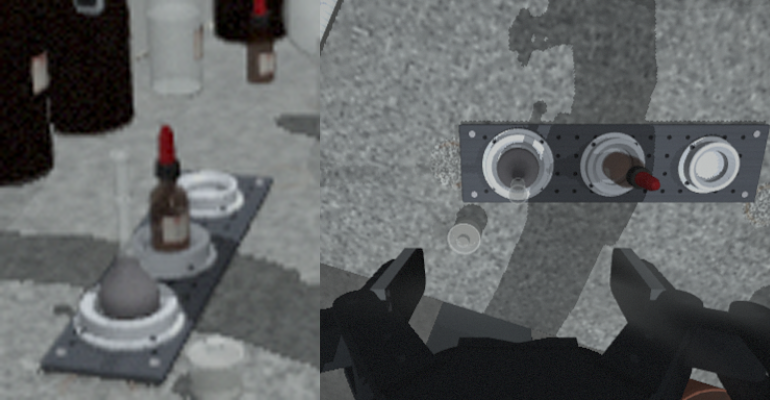

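The flask is seated upright: its mouth in the scene view is at (220.7,181), against a predicted (220.8,180.5). The dropper's teat would hit the palm with a vertical tool, so I try a 45° tilt in the air first.

```bash

python3 -m crank '{"travel":[[1.2,-2.4,0],[2.4,-4.8,0],[3.6,-7.2,0],[4.8,-9.6,0],[5.9,-12,0]],"turn":[[2.5,-7,0],[5,-14,0],[7.7,-21,0],[10,-28,0],[12.8,-35,0]],"gripper":[0,0,0,0,0]}'
python3 -m crank '{"travel":[[0,0,0],[0,0,0],[0,0,0],[0,0,0],[0,0,0]],"turn":[[1.5,-4,0],[2.6,-7.3,0],[2.6,-7.3,0],[2.6,-7.3,0],[2.6,-7.3,0]],"gripper":[0,0,0,0,0]}'
python3 - <<'E'
from h import *
from scipy.spatial.transform import Rotation as R
s=bot.observe();print(s['position'],s['qpos'].round(3),R.from_euler('xyz',s['tool_rot']).as_matrix().round(3))
E
```

```text
clock: 16.25
position: [0.5859, -0.0332, 0.2974]
tool_rot: [-3.135, -0.594, 0.35]
force: [0.3, 3.1, -0.6]
grip_width: 0.0855
finger_force: 0.0
clock: 16.75
position: [0.5868, -0.0302, 0.2984]
tool_rot: [-3.133, -0.726, 0.353]
force: [-0.2, 0.2, -1.0]
grip_width: 0.0853
finger_force: 0.0
[ 0.58684853 -0.03018302  0.29839816] [ 0.813  0.254 -0.794  2.142 -0.664  0.199 -0.504] [[ 0.702  0.351  0.62 ]
 [ 0.259 -0.936  0.238]
 [ 0.664 -0.007 -0.748]]
```

```bash

python3 -m crank '{"travel":[[0,0,0],[0,0,0],[0,0,0],[0,0,0],[0,0,0]],"turn":[[0,0,7],[0,0,14],[0,0,21],[0,0,25],[0,0,25]],"gripper":[0,0,0,0,0]}'
python3 - <<'E'
from h import *
from scipy.spatial.transform import Rotation as R
s=bot.observe();print(s['position'],s['qpos'].round(3),R.from_euler('xyz',s['tool_rot']).as_matrix().round(3))
E
```

```text
clock: 17.25
position: [0.5875, -0.0307, 0.298]
tool_rot: [-3.132, -0.726, 0.79]
force: [0.1, 0.3, -0.9]
grip_width: 0.0855
finger_force: 0.0
[ 0.58745623 -0.03065527  0.29796719] [ 0.99   0.428 -0.911  1.967 -0.523  0.54  -0.176] [[ 0.527  0.715  0.46 ]
 [ 0.531 -0.699  0.478]
 [ 0.664 -0.007 -0.748]]
```

```bash

python3 -m crank '{"travel":[[0,-0.5,0],[0,-1,-3],[0,-1,-6],[0,-1,-10],[0,-1,-12]],"turn":[[2,-2,0],[4.5,-4.5,0],[4.5,-4.5,0],[4.5,-4.5,0],[4.5,-4.5,0]],"gripper":[0,0,0,0,0]}'
python3 - <<'E'
from h import *
from scipy.spatial.transform import Rotation as R
w=bot.grab_frame('wrist');g=bot.grab_frame('scene')
s=bot.observe();M=R.from_euler('xyz',s['tool_rot']).as_matrix();p=s['position']
print(p,s['qpos'].round(3),M[:,2].round(3),'gp',p-.019*M[:,2])
a=cv2.resize(g['pixels'][110:240,200:320],None,fx=400/130,fy=400/130,interpolation=2)[:400];b=cv2.resize(w['pixels'],None,fx=400/384,fy=400/384)[:,100:520]
cv2.imwrite('pics/m7.png',np.hstack([a,b])[:,:,::-1])
for q in((.577,-.05,.149),(.577,-.05,.088),(.577,-.05,.018)):print(proj(w,np.array(q)))
E
```

```text
clock: 17.75
position: [0.5855, -0.0393, 0.1752]
tool_rot: [-3.13, -0.834, 0.786]
force: [-0.0, -0.2, 0.7]
grip_width: 0.0852
finger_force: 0.0
[ 0.58551874 -0.03892253  0.17587742] [ 1.084  0.764 -1.013  2.091 -0.581  0.222  0.124] [ 0.514  0.534 -0.671] gp [ 0.57574949 -0.04907608  0.18862369]
(np.float64(259.67357764990203), np.float64(286.1709606474774))
(np.float64(259.6825035401075), np.float64(308.62563194638864))
(np.float64(259.6887040210812), np.float64(324.2240494657382))
```

View pics/m7.png

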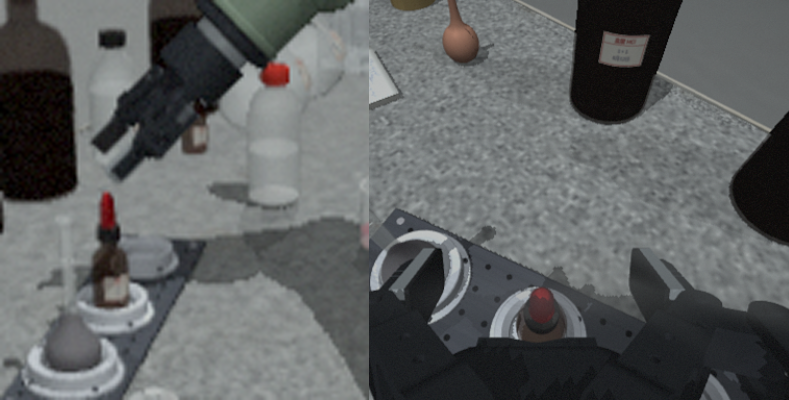

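The scene crop shows the tilted gripper above the dropper with the flask seated behind it. The wrist view puts the teat tip at (261,278) against a predicted (260,286), so it is laterally centred. Joint 6 is near its limit, so I turn the approach a further 20°, check the flask's pixels, then descend.

```bash

python3 -m crank '{"travel":[[0,0,0],[-0.1,0.1,0],[-0.2,0.2,0],[-0.2,0.2,0],[-0.2,0.2,0]],"turn":[[0,0,7],[0,0,14],[0,0,20],[0,0,20],[0,0,20]],"gripper":[0,0,0,0,0]}'
python3 - <<'E'
from h import *
from scipy.spatial.transform import Rotation as R
s=bot.observe();M=R.from_euler('xyz',s['tool_rot']).as_matrix();p=s['position']
print(p,s['qpos'].round(3),M[:,1:].round(3),'gp',p-.019*M[:,2])
w=bot.grab_frame('wrist')
print(proj(w,np.array([.532,.075,.04])),proj(w,np.array([.532,.075,.175])),proj(w,np.array([.577,-.05,.149])))
E
```

```text
clock: 18.35
position: [0.5848, -0.0376, 0.1792]
tool_rot: [-3.135, -0.836, 1.138]
force: [-0.5, 0.2, 0.4]
grip_width: 0.0854
finger_force: 0.0
[ 0.58484435 -0.03761604  0.17920503] [ 1.005  0.802 -0.906  1.887 -0.403  0.616  0.206] [[ 0.91   0.305]
 [-0.415  0.676]
 [-0.005 -0.67 ]] gp [ 0.57904378 -0.05046941  0.19193862]
(np.float64(167.56865518863273), np.float64(225.3336966734171)) (np.float64(116.50916330148203), np.float64(136.45288969320802)) (np.float64(252.8687416683739), np.float64(289.66443133323577))
```

```bash

python3 -m crank '{"travel":[[-0.1,0,-2],[-0.1,0,-4],[-0.1,0,-6],[-0.1,0,-8],[-0.1,0,-8]],"turn":[[0,0,0],[0,0,0],[0,0,0],[0,0,0],[0,0,0]],"gripper":[0,0,0,0,0]}' 35
python3 -m crank '{"travel":[[0,0,-1],[0,0,-2],[0,0,-3],[0,0,-3],[0,0,-3]],"turn":[[0,0,0],[0,0,0],[0,0,0],[0,0,0],[0,0,0]],"gripper":[0,0,0,0,0.2]}'
python3 -m crank '{"travel":[[0,0,0],[0,0,0],[0,0,0],[0,0,0],[0,0,0]],"turn":[[0,0,0],[0,0,0],[0,0,0],[0,0,0],[0,0,0]],"gripper":[0.3,0.4,0.5,0.6,0.6]}'
python3 - <<'E'
from h import *
s=bot.observe();print(s['qpos'].round(3))
E
```

```text
clock: 18.9
position: [0.5823, -0.0379, 0.097]
tool_rot: [-3.129, -0.837, 1.134]
force: [-0.3, -0.0, 0.1]
grip_width: 0.0853
finger_force: 0.0
clock: 19.4
position: [0.5836, -0.0382, 0.0685]
tool_rot: [-3.134, -0.838, 1.139]
force: [0.4, -0.1, 0.5]
grip_width: 0.0729
finger_force: 0.0
clock: 19.9
position: [0.5838, -0.0384, 0.0688]
tool_rot: [-3.135, -0.838, 1.139]
force: [-1.8, -1.1, 6.0]
grip_width: 0.0379
finger_force: 34.6
[ 0.972  1.    -0.851  1.901 -0.346  0.465  0.304]
```

```bash

python3 -m crank '{"travel":[[0,0,1],[0,0,2.5],[0,0,4.5],[0,0,6],[0,0,6]],"turn":[[0,0,0],[0,0,0],[0,0,0],[0,0,0],[0,0,0]],"gripper":[1,1,1,1,1]}' 40
python3 -m crank '{"travel":[[1,-2.7,0],[2,-5.4,0],[3,-8,0],[4,-10.8,0],[4.4,-11.8,0]],"turn":[[0,0,0],[0,0,0],[0,0,0],[0,0,0],[0,0,0]],"gripper":[1,1,1,1,1]}'
python3 -m crank '{"travel":[[0,0,0],[0,0,0],[0,0,0],[0,0,0],[0,0,0]],"turn":[[0,0,0],[0,0,0],[0,0,0],[0,0,0],[0,0,0]],"gripper":[1,1,1,1,1]}'
python3 - <<'E'
from h import *
from scipy.spatial.transform import Rotation as R
w=bot.grab_frame('wrist');g=bot.grab_frame('scene');t=bot.grab_frame('top')
s=bot.observe();M=R.from_euler('xyz',s['tool_rot']).as_matrix();p=s['position']
print(p,s['qpos'].round(3),M[:,2].round(3),'gp',p-.019*M[:,2])
a=cv2.resize(g['pixels'][130:210,210:290],None,fx=5,fy=5,interpolation=2);b=cv2.resize(t['pixels'][120:220,220:320],None,fx=4,fy=4,interpolation=2)
cv2.imwrite('pics/m8.png',np.hstack([a,b])[:,:,::-1])
for z in(.033,.078,.209):
    q=np.array([.6217,-.1692,z]);u=np.array(proj(g,q));v=np.array(proj(t,q));print(z,((u-[210,130])*5).round(1),((v-[220,120])*4+[400,0]).round(1))
E
```

```text
clock: 20.4
position: [0.5843, -0.0386, 0.1308]
tool_rot: [-3.139, -0.837, 1.143]
force: [0.1, 1.0, -1.6]
grip_width: 0.0376
finger_force: 40.1
clock: 20.9
position: [0.6282, -0.1595, 0.1278]
tool_rot: [-3.135, -0.836, 1.137]
force: [-1.1, 0.5, -0.8]
grip_width: 0.0375
finger_force: 40.4
clock: 21.4
position: [0.6274, -0.1559, 0.1285]
tool_rot: [-3.134, -0.838, 1.14]
force: [0.1, 0.3, -1.3]
grip_width: 0.038
finger_force: 40.4
[ 0.62750623 -0.15622514  0.12844598] [ 1.017  0.957 -0.788  1.627 -0.304  0.806  0.266] [ 0.304  0.678 -0.669] gp [ 0.62173183 -0.16910749  0.14116215]
0.033 [182.6 298.7] [637.6 171.5]
0.078 [180.5 239.2] [640.9 158.7]
0.209 [174.2  56.7] [652.1 115.5]
```

View pics/m8.png

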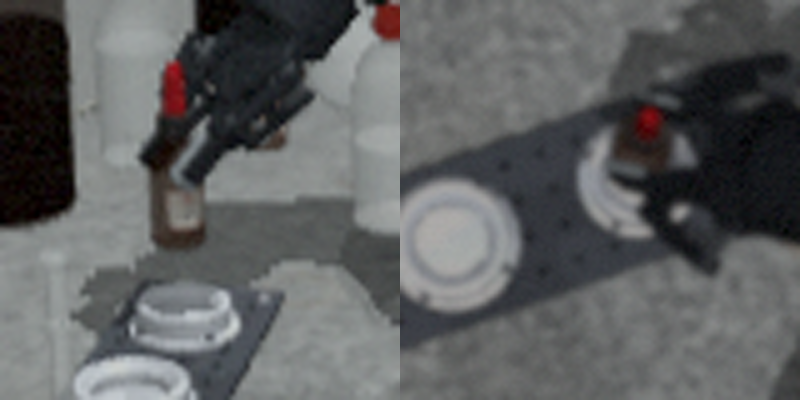

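The scene crop shows the held dropper vertical, with its teat at (174,62) and base at (179,240) against predictions of (174,57) and (180,239). The top crop has the teat at (649,122). I check the red centroid numerically.

```bash
python3 - <<'E'
from h import *
R=[];
for n,(x0,x1,y0,y1) in(('scene',(235,256,135,165)),('top',(365//1-100,300,140,160))):
    f=bot.grab_frame(n);im=f['pixels'].astype(int)[y0:y1,x0:x1];r=im[:,:,0]-im[:,:,1:].max(2);m=np.clip(r-30,0,None)
    v,u=np.mgrid[y0:y1,x0:x1];c=((u*m).sum()/m.sum(),(v*m).sum()/m.sum());print(n,c,(m>0).sum());R.append(ray(f,*c))
print(tri(*R))
E
```

```text
scene (np.float64(244.49137549756745), np.float64(147.29632905793898)) 42
top (np.float64(281.86539682539683), np.float64(149.89079365079365)) 48
(array([ 0.62337435, -0.1678156 ,  0.18844275]), np.float64(0.0006444776714265967))
```

```bash

python3 -m crank '{"travel":[[-0.1,-0.1,-1],[-0.1,-0.1,-2.5],[-0.1,-0.1,-3.7],[-0.1,-0.1,-4.4],[-0.1,-0.1,-4.4]],"turn":[[0,0,0],[0,0,0],[0,0,0],[0,0,0],[0,0,0]],"gripper":[1,1,1,1,1]}' 
python3 -m crank '{"travel":[[0,0,-0.2],[0,0,-0.4],[0,0,-0.6],[0,0,-0.7],[0,0,-0.7]],"turn":[[0,0,0],[0,0,0],[0,0,0],[0,0,0],[0,0,0]],"gripper":[1,1,1,1,1]}'
```

```text
clock: 22.15
position: [0.6261, -0.157, 0.0829]
tool_rot: [-3.131, -0.838, 1.137]
force: [0.5, 0.0, -1.9]
grip_width: 0.0376
finger_force: 40.4
clock: 22.65
position: [0.6266, -0.1574, 0.0774]
tool_rot: [-3.134, -0.838, 1.139]
force: [0.2, 0.2, -1.2]
grip_width: 0.038
finger_force: 40.4
```

Base is now about 27 mm up, below the rim and with no contact force. Continuing gently.

```bash

python3 -m crank '{"travel":[[0,0,-0.1],[0,0,-0.2],[0,0,-0.3],[0,0,-0.4],[0,0,-0.4]],"turn":[[0,0,0],[0,0,0],[0,0,0],[0,0,0],[0,0,0]],"gripper":[1,1,1,1,1]}' 
python3 -m crank '{"travel":[[0,0,-0.1],[0,0,-0.2],[0,0,-0.3],[0,0,-0.3],[0,0,-0.3]],"turn":[[0,0,0],[0,0,0],[0,0,0],[0,0,0],[0,0,0]],"gripper":[1,1,1,1,1]}'
```

```text
clock: 23.15
position: [0.6265, -0.1573, 0.0732]
tool_rot: [-3.134, -0.838, 1.139]
force: [-0.1, 0.1, -0.7]
grip_width: 0.0378
finger_force: 40.4
clock: 23.65
position: [0.6266, -0.1574, 0.0704]
tool_rot: [-3.134, -0.838, 1.139]
force: [-0.4, -0.9, -0.8]
grip_width: 0.0382
finger_force: 40.4
```

```bash

python3 -m crank '{"travel":[[0,0,-0.05],[0,0,-0.1],[0,0,-0.15],[0,0,-0.2],[0,0,-0.2]],"turn":[[0,0,0],[0,0,0],[0,0,0],[0,0,0],[0,0,0]],"gripper":[1,1,1,1,1]}' 
```

```text
clock: 24.15
position: [0.6267, -0.1573, 0.0688]
tool_rot: [-3.134, -0.838, 1.139]
force: [-2.6, -0.8, 4.9]
grip_width: 0.0377
finger_force: 40.9
```

```bash

python3 -m crank '{"travel":[[0,0,0],[0,0,0],[0,0,0],[0,0,0],[0,0,0]],"turn":[[0,0,0],[0,0,0],[0,0,0],[0,0,0],[0,0,0]],"gripper":[0.5,0.4,0.3,0.1,0]}'
python3 -m crank '{"travel":[[0,0,0],[0,0,1],[0,0,3],[0,0,6],[0,0,10]],"turn":[[0,0,0],[0,0,0],[0,0,0],[0,0,0],[0,0,0]],"gripper":[0,0,0,0,0]}'
python3 -m crank '{"travel":[[0,0,4],[0,0,8],[-1,0,12],[-3,1,13],[-6,3,13]],"turn":[[0,0,0],[0,0,0],[0,0,0],[0,0,0],[0,0,0]],"gripper":[0,0,0,0,0]}'
python3 - <<'E'
from h import *
s=bot.observe();print(s['position'],s['qpos'].round(2))
R=[];
for n,(x0,x1,y0,y1) in(('scene',(235,256,140,185)),('top',(265,300,140,168))):
    f=bot.grab_frame(n);im=f['pixels'].astype(int)[y0:y1,x0:x1];r=im[:,:,0]-im[:,:,1:].max(2);m=np.clip(r-30,0,None)
    v,u=np.mgrid[y0:y1,x0:x1];c=((u*m).sum()/m.sum(),(v*m).sum()/m.sum());print(n,c,(m>0).sum());R.append(ray(f,*c))
print(tri(*R))
E
```

```text
clock: 24.65
position: [0.6265, -0.1574, 0.0684]
tool_rot: [-3.134, -0.838, 1.139]
force: [-1.1, 0.0, 0.6]
grip_width: 0.0849
finger_force: 0.0
clock: 25.15
position: [0.626, -0.157, 0.1691]
tool_rot: [-3.131, -0.838, 1.137]
force: [0.1, -0.6, 0.8]
grip_width: 0.0852
finger_force: 0.0
clock: 25.65
position: [0.5671, -0.1275, 0.3007]
tool_rot: [-3.14, -0.837, 1.142]
force: [0.1, 0.1, -0.5]
grip_width: 0.0858
finger_force: 0.0
[ 0.56714042 -0.12748398  0.30067283] [ 1.14  0.64 -0.9   1.72 -0.42  0.97  0.18]
scene (np.float64(245.4136715997181), np.float64(164.30655391120507)) 40
top (np.float64(280.91269841269843), np.float64(155.89285714285714)) 31
(array([ 0.62173874, -0.16833882,  0.12798342]), np.float64(0.00043168612191195744))
```

The dropper is seated: its teat axis is at (0.6217,-0.1683), 60 mm lower than when held. Untilting and going to the parked weighing bottle.

```bash

python3 -m crank '{"travel":[[-1.5,2.4,0],[-3,4.8,0],[-4.5,7,0],[-6,9.6,0],[-7.5,12,0]],"turn":[[-7.3,3.3,0],[-14.6,6.6,0],[-21.9,9.9,0],[-29.2,13.2,0],[-36.4,16.4,0]],"gripper":[0,0,0,0,0]}'
python3 -m crank '{"travel":[[-2,3,0],[-4,6,0],[-6,9,0],[-7.9,11.8,0],[-7.9,11.8,0]],"turn":[[-7.3,3.3,0],[-7.3,3.3,0],[-7.3,3.3,0],[-7.3,3.3,0],[-7.3,3.3,0]],"gripper":[0,0,0,0,0]}'
python3 -m crank '{"travel":[[0,0,0],[0,0,0],[0,0,-2],[0,0,-4],[0,0,-6]],"turn":[[0,0,-8],[0,0,-16],[0,0,-24],[0,0,-32],[0,0,-40]],"gripper":[0,0,0,0,0]}'
python3 - <<'E'
from h import *
s=bot.observe();print(s['position'],s['tool_rot'],s['qpos'].round(2))
E
```

```text
clock: 26.25
position: [0.4938, -0.0104, 0.2996]
tool_rot: [-3.14, -0.161, 1.142]
force: [0.8, 0.4, -0.3]
grip_width: 0.0852
finger_force: 0.0
clock: 26.75
position: [0.413, 0.1102, 0.2988]
tool_rot: [-3.137, -0.027, 1.148]
force: [-0.1, -0.7, 0.4]
grip_width: 0.0857
finger_force: 0.0
clock: 27.25
position: [0.4153, 0.1066, 0.2376]
tool_rot: [-3.136, -0.027, 0.438]
force: [-0.5, -0.6, -0.5]
grip_width: 0.0853
finger_force: 0.0
[0.41527933 0.10658086 0.23764641] [-3.13641769 -0.02742096  0.43781289] [ 0.18  0.23 -0.65  2.07  0.18  0.86 -1.71]
```

```bash

python3 -m crank '{"travel":[[-0.1,0.2,-2],[-0.2,0.4,-5],[-0.2,0.4,-8],[-0.2,0.4,-8],[-0.2,0.4,-8]],"turn":[[-0.6,1.4,-3],[-0.6,1.4,-5],[-0.6,1.4,-5],[-0.6,1.4,-5],[-0.6,1.4,-5]],"gripper":[0,0,0,0,0]}' 25
python3 - <<'E'
from h import *
w=bot.grab_frame('wrist');s=bot.observe();p=s['position'];print(p,s['tool_rot'])
cv2.imwrite('pics/w9.png',w['pixels'][:,:,::-1])
print([proj(w,np.array([.413,.111,z])) for z in(.05,.047)])
E
```

```text
clock: 27.75
position: [0.4132, 0.1109, 0.1586]
tool_rot: [-3.136, 0.0, 0.357]
force: [0.9, -0.3, 0.1]
grip_width: 0.0856
finger_force: 0.0
[0.41362701 0.11093833 0.15911676] [-3.13616515e+00 -1.05869654e-03  3.56940511e-01]
[(np.float64(257.68450727004483), np.float64(191.296262671162)), (np.float64(257.69573218916673), np.float64(190.40723116381648))]
```

View pics/w9.png

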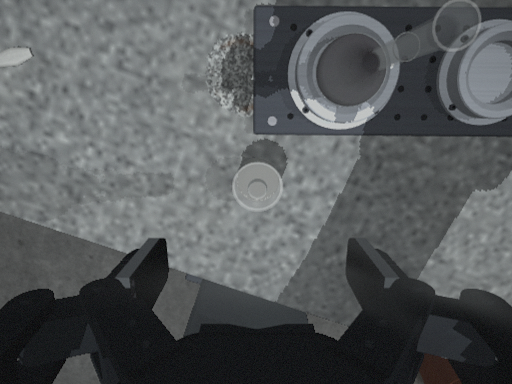

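The parked bottle's lid disc is at (257,186) with its knob at (257.5,188.5). It is laterally centred and about 1–2 mm forward, and the flask stays upright in its seat. Gripping.

```bash

python3 -m crank '{"travel":[[0.1,0.05,-3],[0.1,0.05,-6],[0.1,0.05,-9],[0.1,0.05,-12],[0.1,0.05,-13.4]],"turn":[[0,0,0],[0,0,0],[0,0,0],[0,0,0],[0,0,0]],"gripper":[0,0,0,0,0]}' 25
python3 -m crank '{"travel":[[0,0,0],[0,0,0],[0,0,0],[0,0,0],[0,0,0]],"turn":[[0,0,0],[0,0,0],[0,0,0],[0,0,0],[0,0,0]],"gripper":[0.2,0.3,0.4,0.5,0.6]}'
python3 -m crank '{"travel":[[0,0,0],[0,0,2],[0,0,4],[0,0,7],[0,0,10]],"turn":[[0,0,0],[0,0,0],[0,0,0],[0,0,0],[0,0,0]],"gripper":[0.6,0.6,0.6,0.6,0.6]}' 30
```

```text
clock: 28.3
position: [0.4147, 0.1111, 0.0234]
tool_rot: [-3.136, -0.001, 0.356]
force: [0.3, 0.0, 0.8]
grip_width: 0.0851
finger_force: 0.0
clock: 28.8
position: [0.4151, 0.1113, 0.0253]
tool_rot: [-3.137, -0.002, 0.356]
force: [-1.3, -1.7, 16.6]
grip_width: 0.0462
finger_force: 22.9
clock: 29.3
position: [0.4139, 0.1111, 0.1257]
tool_rot: [-3.136, -0.0, 0.357]
force: [-0.8, -0.2, -0.5]
grip_width: 0.0455
finger_force: 31.7
```

```bash

python3 -m crank '{"travel":[[0.5,-4,0],[1,-8.5,0],[1.5,-13,0],[2,-17,0],[2.5,-21,0]],"turn":[[0,0,0],[0,0,0],[0,0,0],[0,0,0],[0,0,0]],"gripper":[0.6,0.6,0.6,0.6,0.6]}'
python3 -m crank '{"travel":[[3,1.2,0],[7,2.7,0],[11,4.2,0],[13.7,5.3,0],[13.7,5.3,0]],"turn":[[0,0,0],[0,0,0],[0,0,0],[0,0,0],[0,0,0]],"gripper":[0.6,0.6,0.6,0.6,0.6]}'
python3 -m crank '{"travel":[[0,0,0],[0,0,0],[0,0,0],[0,0,0],[0,0,0]],"turn":[[-0.1,-0.3,0],[-0.1,-0.3,0],[-0.1,-0.3,0],[-0.1,-0.3,0],[-0.1,-0.3,0]],"gripper":[0.6,0.6,0.6,0.6,0.6]}'
python3 - <<'E'
from h import *
w=bot.grab_frame('wrist');g=bot.grab_frame('scene');s=bot.observe();print(s['position'],s['tool_rot'])
a=cv2.resize(g['pixels'][150:230,200:280],None,fx=5,fy=5,interpolation=2);b=cv2.resize(w['pixels'],None,fx=400/384,fy=400/384)[:,70:470]
cv2.imwrite('pics/m10.png',np.hstack([a,b])[:,:,::-1])
for z in(.033,.1,.147,.15):
    q=np.array([.5769,-.0471,z]);u=np.array(proj(g,q));v=np.array(proj(w,q));print(z,((u-[200,150])*5).round(1),(v*400/384-[70,0]+[400,0]).round(1))
E
```

```text
clock: 29.8
position: [0.4391, -0.1009, 0.1249]
tool_rot: [-3.137, -0.001, 0.356]
force: [1.3, 0.6, -0.9]
grip_width: 0.0457
finger_force: 31.7
clock: 30.3
position: [0.5789, -0.0436, 0.1248]
tool_rot: [-3.135, -0.003, 0.359]
force: [-1.7, 0.0, 0.4]
grip_width: 0.0457
finger_force: 31.7
clock: 30.8
position: [0.5758, -0.0461, 0.124]
tool_rot: [-3.14, -0.004, 0.357]
force: [0.5, 0.1, 0.0]
grip_width: 0.0458
finger_force: 31.7
[ 0.57590039 -0.04595461  0.12388912] [-3.13949765 -0.0041404   0.35667073]
0.033 [180.  279.3] [599.8 204.7]
0.1 [175.5 184. ] [600.3 236.6]
0.147 [172.3 114.7] [601.  277.5]
0.15 [172.1 110.2] [601.1 281.1]
```

View pics/m10.png

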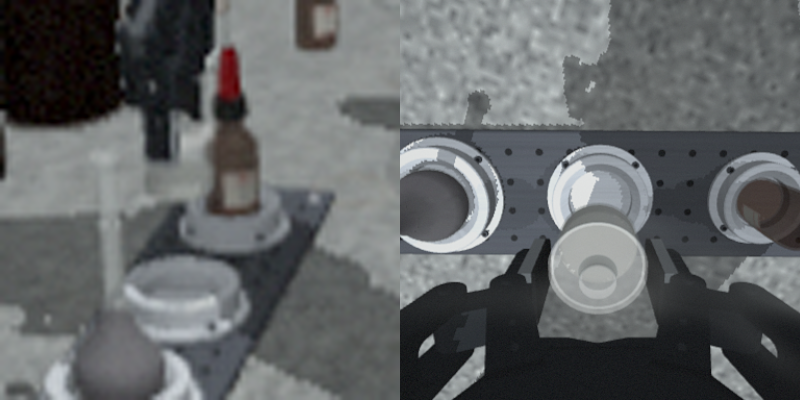

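The wrist crop shows the held bottle over the medium seat, laterally centred, with its disc at (598,263). Its fore-aft offset is uncertain, but scene-camera columns measure exactly that direction, so I take a closer scene crop.

```bash
python3 - <<'E'
from h import *
g=bot.grab_frame('scene');s=bot.observe();print(s['position'])
a=cv2.resize(g['pixels'][168:218,215:265],None,fx=12,fy=12,interpolation=2);a=cv2.convertScaleAbs(a,alpha=1.6,beta=-60);cv2.imwrite('pics/s11.png',a[:,:,::-1])
n=np.array([.94,.342,0])
for z in(.033,.095,.1,.145):
  for k in(-.0235,0,.0235):
    q=np.array([.5769,-.0471,z])+k*n;u=(np.array(proj(g,q))-[215,168]+.5)*12;print(z,k,u.round(0))
E
```

```text
[ 0.57592401 -0.04588368  0.12385599]
0.033 -0.0235 [342. 468.]
0.033 0 [258. 460.]
0.033 0.0235 [174. 453.]
0.095 -0.0235 [334. 256.]
0.095 0 [248. 249.]
0.095 0.0235 [163. 242.]
0.1 -0.0235 [333. 239.]
0.1 0 [247. 232.]
0.1 0.0235 [162. 225.]
0.145 -0.0235 [327.  79.]
0.145 0 [240.  72.]
0.145 0.0235 [153.  66.]
```

View pics/s11.png

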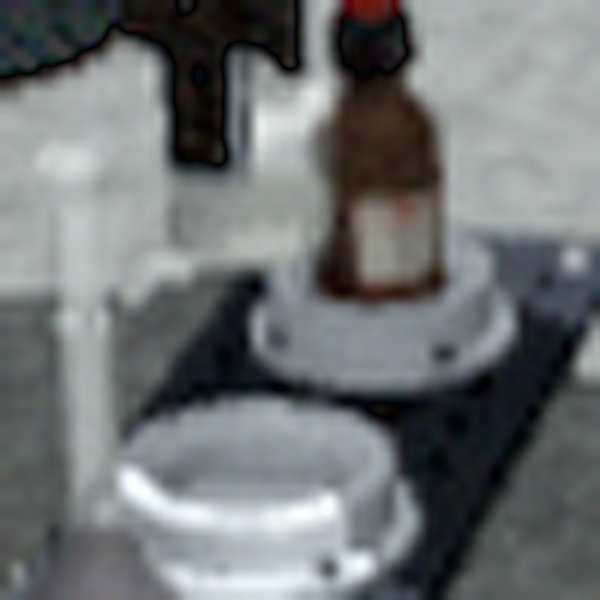

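The scene crop shows the bottle's edges at columns ~168–325 (centre ~246, predicted 245), with its base at the expected height. It is aligned with the medium seat, so I lower it.

```bash

python3 -m crank '{"travel":[[0,0,-2],[0,0,-4],[0,0,-5.5],[0,0,-6.3],[0,0,-6.3]],"turn":[[0,0,0],[0,0,0],[0,0,0],[0,0,0],[0,0,0]],"gripper":[0.6,0.6,0.6,0.6,0.6]}'
python3 -m crank '{"travel":[[0,0,-0.2],[0,0,-0.4],[0,0,-0.6],[0,0,-0.8],[0,0,-0.8]],"turn":[[0,0,0],[0,0,0],[0,0,0],[0,0,0],[0,0,0]],"gripper":[0.6,0.6,0.6,0.6,0.6]}'
```

```text
clock: 31.45
position: [0.5756, -0.0456, 0.06]
tool_rot: [-3.139, -0.003, 0.357]
force: [0.6, 0.5, 0.8]
grip_width: 0.0461
finger_force: 31.7
clock: 31.95
position: [0.5762, -0.0458, 0.0528]
tool_rot: [-3.14, -0.004, 0.357]
force: [0.1, -0.5, 1.3]
grip_width: 0.0455
finger_force: 32.1
```

```bash

python3 -m crank '{"travel":[[0,0,-0.1],[0,0,-0.2],[0,0,-0.3],[0,0,-0.4],[0,0,-0.4]],"turn":[[0,0,0],[0,0,0],[0,0,0],[0,0,0],[0,0,0]],"gripper":[0.6,0.6,0.6,0.6,0.6]}'
python3 -m crank '{"travel":[[0,0,-0.1],[0,0,-0.2],[0,0,-0.3],[0,0,-0.4],[0,0,-0.4]],"turn":[[0,0,0],[0,0,0],[0,0,0],[0,0,0],[0,0,0]],"gripper":[0.6,0.6,0.6,0.6,0.6]}'
```

```text
clock: 32.45
position: [0.5765, -0.046, 0.0489]
tool_rot: [-3.14, -0.005, 0.357]
force: [5.3, -1.4, 1.5]
grip_width: 0.0456
finger_force: 32.0
clock: 32.95
position: [0.5766, -0.046, 0.0449]
tool_rot: [-3.14, -0.005, 0.357]
force: [5.5, -1.8, 0.9]
grip_width: 0.0459
finger_force: 32.0
```

```bash

python3 -m crank '{"travel":[[0.1,0,0],[0.1,0,-0.1],[0.1,0,-0.15],[0.1,0,-0.2],[0.1,0,-0.2]],"turn":[[0,0,0],[0,0,0],[0,0,0],[0,0,0],[0,0,0]],"gripper":[0.6,0.6,0.6,0.6,0.6]}'
```

```text
clock: 33.45
position: [0.5772, -0.0458, 0.0434]
tool_rot: [-3.14, -0.005, 0.357]
force: [-0.2, -1.6, 14.8]
grip_width: 0.0455
finger_force: 33.3
```

```bash

python3 -m crank '{"travel":[[0,0,0],[0,0,0],[0,0,0],[0,0,0],[0,0,0]],"turn":[[0,0,0],[0,0,0],[0,0,0],[0,0,0],[0,0,0]],"gripper":[0.4,0.3,0.2,0,0]}'
python3 -m crank '{"travel":[[0,0,2],[0,0,5],[0,0,9],[0,0,13],[0,0,17]],"turn":[[0,0,0],[0,0,0],[0,0,0],[0,0,0],[0,0,0]],"gripper":[0,0,0,0,0]}'
python3 -m crank '{"travel":[[-3,0,3],[-7,0,6],[-11,0,8],[-15,0,8],[-15,0,8]],"turn":[[0,0,0],[0,0,0],[0,0,0],[0,0,0],[0,0,0]],"gripper":[0,0,0,0,0]}'
python3 - <<'E'
from h import *
g=bot.grab_frame('scene');t=bot.grab_frame('top');s=bot.observe();print(s['clock'],s['position'],s['force'],s['finger_force'])
a=cv2.resize(g['pixels'][150:250,190:290],None,fx=4,fy=4,interpolation=2);b=cv2.resize(t['pixels'][130:230,150:320],None,fx=400/170*1,fy=4*0+400/170,interpolation=2);b=cv2.copyMakeBorder(b,0,400-b.shape[0],0,0,cv2.BORDER_CONSTANT)
cv2.imwrite('pics/m12.png',np.hstack([a,b])[:,:,::-1])
for n,q in(('wb',(.577,-.047,.065)),('dropper',(.622,-.169,.149)),('flask',(.532,.075,.175))):
    q=np.array(q);print(n,((np.array(proj(g,q))-[190,150])*4).round(),((np.array(proj(t,q))-[150,130])*400/170+[400,0]).round())
E
```

```text
clock: 33.95
position: [0.5769, -0.0457, 0.0427]
tool_rot: [-3.139, -0.004, 0.357]
force: [0.3, -0.8, 0.6]
grip_width: 0.0852
finger_force: 0.0
clock: 34.45
position: [0.5767, -0.0457, 0.2144]
tool_rot: [-3.139, -0.004, 0.357]
force: [0.4, -1.1, 0.0]
grip_width: 0.0852
finger_force: 0.0
clock: 34.95
position: [0.4234, -0.0463, 0.2935]
tool_rot: [3.141, -0.003, 0.356]
force: [0.7, 0.3, -0.7]
grip_width: 0.0855
finger_force: 0.0
35.05 [ 0.4268663  -0.04609921  0.29333446] [0.6770765  0.09057033 0.97645172] 0.0
wb [182. 187.] [592. 112.]
dropper [221.  34.] [710.  56.]
flask [123. 122.] [460. 140.]
```

View pics/m12.png

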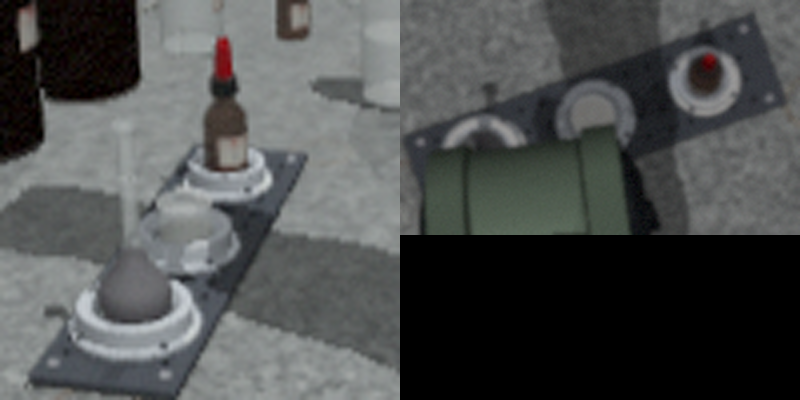

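The final view shows all three vessels upright in their own seats: flask mouth at (123,122), bottle lid at (182,~197) and teat tip at (222,38), all near their predictions. The arm is clear, so I hand in.

```bash
python3 -c "
from workcell import bot
print(bot.job_done())"
```

```text
the job is handed in; nothing more can be done
None
```

I moved the dropper bottle, weighing bottle and flask into their own seats, where my last camera check showed all three upright and seated; I handed the job in at about 35 s, and no verdict came back.

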